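# Load, latch and hold shut the dust extractor's filter bay

### The job

Stand two of the three spare filter cartridges upright in the open filter bay of the bench dust extractor and leave the third standing on the bench. Swing the bay's cover shut and turn its quarter-turn latch clockwise until the slot in the latch head lines up with the two index marks on the cover. Then let go of the latch, press the cover panel itself fully down on its frame against the springy new gasket and finish while holding it pressed there, so that the gasket's glue can take; do not disturb the jaw cast, the burner or the articulator.

Things in the scene. Friction and masses are not known exactly. Their poses are not given: they have to be found in the camera images.
- bay_floor (a point): Centre of the floor of the filter bay in a beige bench dust extractor (fixed), 50 mm above the bench. x, y level, z up; +y points to the cover's hinge. The bay's mouth, centred above, is 190 mm (x) by 150 mm (y), its rim 100 mm above the floor; a black gasket stands up to 6 mm above the rim. Outside the bay measures 250 by 200 mm. Beyond y = 96 mm a blower casing 148 mm tall reaches to y = 276 mm.
- cover_hinge (a point): Middle of the cover's hinge line, 100 mm to +y of bay_floor and 100 mm above it (150 mm above the bench). Same axes as bay_floor; the hinge line runs along its x.
- cover (a joint): Angle of the bay's cover: 0 is flush on the frame (hard stop), 1.75 rad wide open, leaning over the blower casing, where it starts, its free edge 350 mm above the bench. The free edge is on the -y side when shut. The hinge is damped: pushed past the vertical the cover sinks shut by its weight and rests on the springy gasket near 0.02 rad. Some 8 to 9 N at cover_press brings it to 0; let go, it rises to 0.02 again.
- cover_press (a point): Point on the outer face of the cover panel, in its free half beside the latch, 150 mm from the hinge line and 70 mm to -x of the cover's middle: a good place to push. z is the panel's outward normal (up when shut). The aluminium panel is 246 mm (along the hinge) by 200 mm by 4 mm; it spans 4 to 204 mm from the hinge line; its underside passes through the hinge line.
- latch_grip (a point): Point on the latch's turning axis (z, up when shut), inside its steel wing head at the height to grip, 25 mm above the cover's outer face. The latch is in the middle of the cover's width, 152 mm from the hinge line. The wing is 36 mm long, 12 mm thick, its top 32 mm above the cover, on a round foot 34 mm across and 3 mm high. The slot runs along the wing's top, along this point's x axis.
- latch (a joint): Angle of the latch, growing clockwise as seen on the shut cover. At 0 its slot is parallel to the hinge line (open); at 1.57 rad in line with the two dark index marks on the cover, at right angles to the hinge line (shut). Starts between 0.05 and 0.55; stays where it is left, has no click, and can be over-turned to 1.95. Turned before the cover is down, its tongue keeps the cover from closing.
- cartridgeA_mid (a point): Centre of one of three like filter cartridges, 35 mm above its underside. White and paper-coloured upright drum, 48 mm across and 45 mm high, with a pull knob on its top, 19 mm across and 25 mm high (70 mm tall in all); about 90 g. Its z axis points up through the knob. It starts standing loose on the bench.
- cartridgeB_mid (a point): Centre of one of three like filter cartridges, 35 mm above its underside. White and paper-coloured upright drum, 48 mm across and 45 mm high, with a pull knob on its top, 19 mm across and 25 mm high (70 mm tall in all); about 90 g. Its z axis points up through the knob. It starts standing loose on the bench.
- cartridgeC_mid (a point): Centre of one of three like filter cartridges, 35 mm above its underside. White and paper-coloured upright drum, 48 mm across and 45 mm high, with a pull knob on its top, 19 mm across and 25 mm high (70 mm tall in all); about 90 g. Its z axis points up through the knob. It starts standing loose on the bench.
- jaw_cast: Bystander: plaster cast of a jaw, 50 by 62 by 27 mm, lying on the bench; origin under its centre.
- burner: Bystander: small steel bench burner, base 70 by 55 mm, 95 mm tall, with a green tap knob; origin under its centre.
- articulator: Bystander: grey articulator with plaster jaws, 85 by 84 mm, 102 mm tall; origin under its centre.
Mind the look-alikes: they are no part of the job. What is shaped like the part that bears cartridgeC_mid but orange is not meant.

How it is judged (in metres and radians):
On the way, in this order (a step that is already met when the one before it is completed fails the run):
1. two cartridges stand in the open bay, the third on the bench ((((height (world z) of cartridgeA_mid below 0.05 m and angle between cartridgeA_mid's own z axis and vertical below 0.2 rad and horizontal distance between cartridgeA_mid and bay_floor above 0.15 m) and (x of cartridgeB_mid in the frame of bay_floor between -0.088 and 0.088 m and y of cartridgeB_mid in the frame of bay_floor between -0.07 and 0.06 m and z of cartridgeB_mid in the frame of bay_floor between 0.025 and 0.045 m and angle between cartridgeB_mid's own z axis and vertical below 0.2 rad) and (x of cartridgeC_mid in the frame of bay_floor between -0.088 and 0.088 m and y of cartridgeC_mid in the frame of bay_floor between -0.07 and 0.06 m and z of cartridgeC_mid in the frame of bay_floor between 0.025 and 0.045 m and angle between cartridgeC_mid's own z axis and vertical below 0.2 rad)) or ((x of cartridgeA_mid in the frame of bay_floor between -0.088 and 0.088 m and y of cartridgeA_mid in the frame of bay_floor between -0.07 and 0.06 m and z of cartridgeA_mid in the frame of bay_floor between 0.025 and 0.045 m and angle between cartridgeA_mid's own z axis and vertical below 0.2 rad) and (height (world z) of cartridgeB_mid below 0.05 m and angle between cartridgeB_mid's own z axis and vertical below 0.2 rad and horizontal distance between cartridgeB_mid and bay_floor above 0.15 m) and (x of cartridgeC_mid in the frame of bay_floor between -0.088 and 0.088 m and y of cartridgeC_mid in the frame of bay_floor between -0.07 and 0.06 m and z of cartridgeC_mid in the frame of bay_floor between 0.025 and 0.045 m and angle between cartridgeC_mid's own z axis and vertical below 0.2 rad)) or ((x of cartridgeA_mid in the frame of bay_floor between -0.088 and 0.088 m and y of cartridgeA_mid in the frame of bay_floor between -0.07 and 0.06 m and z of cartridgeA_mid in the frame of bay_floor between 0.025 and 0.045 m and angle between cartridgeA_mid's own z axis and vertical below 0.2 rad) and (x of cartridgeB_mid in the frame of bay_floor between -0.088 and 0.088 m and y of cartridgeB_mid in the frame of bay_floor between -0.07 and 0.06 m and z of cartridgeB_mid in the frame of bay_floor between 0.025 and 0.045 m and angle between cartridgeB_mid's own z axis and vertical below 0.2 rad) and (height (world z) of cartridgeC_mid below 0.05 m and angle between cartridgeC_mid's own z axis and vertical below 0.2 rad and horizontal distance between cartridgeC_mid and bay_floor above 0.15 m))) and value of joint cover above 1 rad), for 0.2 s.
2. the cover is shut with the latch still unturned (value of joint cover below 0.04 rad and value of joint latch below 1 rad), for 0.2 s.
3. the latch is turned until its slot lines up with the index marks (value of joint cover below 0.04 rad and value of joint latch between 1.43 and 1.71 rad), for 0.2 s.
At the end, for the whole second after the job is handed in: Two cartridges stand upright (within 0.2 rad) in the bay and the third upright on the bench; the latch's slot is within 0.14 rad of the index marks; the cover is flush (below 0.008 rad) and the fingers hold it there, pressing on the panel with more than 3 N ((((height (world z) of cartridgeA_mid below 0.05 m and angle between cartridgeA_mid's own z axis and vertical below 0.2 rad and horizontal distance between cartridgeA_mid and bay_floor above 0.15 m) and (x of cartridgeB_mid in the frame of bay_floor between -0.088 and 0.088 m and y of cartridgeB_mid in the frame of bay_floor between -0.07 and 0.06 m and z of cartridgeB_mid in the frame of bay_floor between 0.025 and 0.045 m and angle between cartridgeB_mid's own z axis and vertical below 0.2 rad) and (x of cartridgeC_mid in the frame of bay_floor between -0.088 and 0.088 m and y of cartridgeC_mid in the frame of bay_floor between -0.07 and 0.06 m and z of cartridgeC_mid in the frame of bay_floor between 0.025 and 0.045 m and angle between cartridgeC_mid's own z axis and vertical below 0.2 rad)) or ((x of cartridgeA_mid in the frame of bay_floor between -0.088 and 0.088 m and y of cartridgeA_mid in the frame of bay_floor between -0.07 and 0.06 m and z of cartridgeA_mid in the frame of bay_floor between 0.025 and 0.045 m and angle between cartridgeA_mid's own z axis and vertical below 0.2 rad) and (height (world z) of cartridgeB_mid below 0.05 m and angle between cartridgeB_mid's own z axis and vertical below 0.2 rad and horizontal distance between cartridgeB_mid and bay_floor above 0.15 m) and (x of cartridgeC_mid in the frame of bay_floor between -0.088 and 0.088 m and y of cartridgeC_mid in the frame of bay_floor between -0.07 and 0.06 m and z of cartridgeC_mid in the frame of bay_floor between 0.025 and 0.045 m and angle between cartridgeC_mid's own z axis and vertical below 0.2 rad)) or ((x of cartridgeA_mid in the frame of bay_floor between -0.088 and 0.088 m and y of cartridgeA_mid in the frame of bay_floor between -0.07 and 0.06 m and z of cartridgeA_mid in the frame of bay_floor between 0.025 and 0.045 m and angle between cartridgeA_mid's own z axis and vertical below 0.2 rad) and (x of cartridgeB_mid in the frame of bay_floor between -0.088 and 0.088 m and y of cartridgeB_mid in the frame of bay_floor between -0.07 and 0.06 m and z of cartridgeB_mid in the frame of bay_floor between 0.025 and 0.045 m and angle between cartridgeB_mid's own z axis and vertical below 0.2 rad) and (height (world z) of cartridgeC_mid below 0.05 m and angle between cartridgeC_mid's own z axis and vertical below 0.2 rad and horizontal distance between cartridgeC_mid and bay_floor above 0.15 m))) and value of joint latch between 1.43 and 1.71 rad and value of joint cover below 0.008 rad and contact force between the fingers and cover_c0 above 3 N); the arm keeps its last pose, push and grip.
It fails at once if the plaster jaw cast is pushed more than 20 mm or tipped (distance of jaw_cast from where it was at the start of the episode above 0.02 m or angle between jaw_cast's own z axis and vertical above 0.3 rad).
It fails at once if the bench burner is pushed more than 20 mm or tipped (distance of burner from where it was at the start of the episode above 0.02 m or angle between burner's own z axis and vertical above 0.3 rad).
It fails at once if the articulator is pushed more than 20 mm or tipped (distance of articulator from where it was at the start of the episode above 0.02 m or angle between articulator's own z axis and vertical above 0.3 rad).
It also fails if it takes over 72 s, if anything falls off the work surface, if the arm or the gripper's body presses on something with over 40 N, if the wrist force passes 120 N, or if a joint passes its speed limit or range.

### The arm

A 6-joint arm with a two-finger parallel gripper is mounted at the origin on the work surface. World frame = base frame: x ahead of the robot, y to its left, z up, the work surface at z = 0. Lengths are in mm, angles in rad, forces in N, time in s.
With the tool pointing down it reaches from about 350 to 875 mm from the base axis. Payload 4.2 kg.
Tool frame: the origin (TCP) lies at the centre of the arm's flange, where the gripper is bolted on; the fingertips stand 182 mm ahead of it and the grasp point (between the pads) lies 164 mm ahead of it; z points along the fingers, y is the line along which they close (so a half turn about z gives the same grasp; the last joint's range is limited). The gripper opens to 87 mm and grips with 3 to 60 N. Pads are 19 mm wide; open, the fingers measure 117 mm over their backs; the gripper's body (75 mm by 190 mm) begins 51 mm behind the grasp point.
Start: joints at [1.481, 0.385, 0.008, 0, -1.194, -0.259], TCP at [213.574, 587.355, 404.75] pointing down, gripper open.
Joint ranges: [-3.14, 3.14], [-1.21, 2.06], [-1.07, 1.41], [-3.16, 2.05], [-2.99, -0.16], [-3.1, 3.1]. Speed limits (rad/s): [2.79, 2.79, 3.14, 3.14, 3.14, 3.14].

### API

Orientations are given as [roll, pitch, yaw] about the fixed x, y, z axes, in that order (R = Rz(yaw) Ry(pitch) Rx(roll)).
In Python, from station import readout, optics, hand_in gives the robot as it stands.
- The arm moves only by the tool arm_command, never from a script. Its argument "commands" is one flat list of numbers, 6 for each row, row after row: the shift along the tool's x, y, z in units of 25 mm (1.0 is 25 mm), then the turn, a rotation vector about the tool's x, y, z in units of 5 degrees (1.0 is 5 degrees). In form: [tx, ty, tz, wx, wy, wz, tx, ty, tz, wx, wy, wz, ...]. A call has 1 to 8 rows; each row is the pose to reach, as a shift and turn from the pose commanded when the call began, along the tool's axes at that moment; what a row does not reach only later rows make up. A row lasts 1/12 s, in which the tool goes at most 41.7 mm and 7.16 degrees, less where a joint would pass 70% of its speed; a pose out of reach is approached as far as the arm can. A call with a gripper value outside its range is refused whole. "fingers" is the opening, from 0 (shut) to 1 (fully open), set as the call begins (left out, the last holds). The fingers move at their own pace and stop on an object; "grip_force" is the grip in N (left out, the last holds). Time passes only in rows, so rows that repeat a pose let the fingers close. It gives the time, the measured TCP pose, the force, the opening and the grip force at its end, in the units of the state.
- readout.observe(): the state, without advancing time (a new reading comes with each control period).
- optics.get_image(name): name is "side" or "top"; returns (picture, depth): 384x512x3 uint8, red, green, blue; 384x512 float32, mm along the optical axis (not along the pixel's ray), 0 where there is no reading.
- optics.get_calibration(name): a dict with "fov_y" (degrees; the focal length in pixels is half the picture's height over the tangent of half this angle, whatever the lens; pixels are square), "cx", "cy" (the principal point, pixels), "world_to_cam" (4x4, takes a point from world to camera coordinates). Camera axes: x right, y up, looking along -z (the intrinsics and any distortion apply to the point x, -y, -z); pixel columns grow to the right and rows downward; lengths in mm; the calibration is good to about 2 mm. A picture is of the moment at which its call begins. get_calibration takes no time and is no camera call.
- hand_in(): hands the job in; it is judged then, once.
The state is a dict: "time": time; "joint_positions": joint angles; "dq": joint speeds; "effort": joint torques, N m; "position": TCP position; "eef_rot": TCP orientation; "ft_force": force on the tool from outside, world axes, zero at the start; "torque": the same for the moment, N m; "opening": finger opening in mm; "finger_force": force on a finger pad.
Only numpy, scipy, OpenCV 4.12 (cv2) and the standard library are available. Lean on these libraries where they do the work, as an engineer would, in place of code of your own. Each camera call takes 0.05 s, during which the arm holds its last target. There are 200 camera calls.

## Working session

There is one attempt and no reset: what is moved stays moved. The work goes in short steps, Python scripts to look and compute and a tool call to move; the robot and the scene stay as the last step left them, time stands still between calls to the robot, and variables do not carry over. Pictures are saved under pics/ and viewed, at most 10 in all, crops included, and the job is handed in when it is done.

Besides the shell and the picture viewer there is one more tool, called after "Emit:" by a JSON object that holds its "name" and its "arguments", one argument or row to a line. arm_command: Moves the arm, as the interface text tells. Its arguments: {"type":"object","properties":{"commands":{"type":"array","items":{"type":"number"}},"fingers":{"type":"number"},"grip_force":{"type":"number"}},"required":["commands"]}

```bash
mkdir -p pics; ls; python3 - <<'E'
from station import readout, optics
import cv2, numpy as np
for n in("top","side"):
    p,d=optics.get_image(n); np.savez(f'/tmp/{n}.npz',p=p,d=d)
    cv2.imwrite(f'pics/{n}0.png',cv2.resize(p[:,:,::-1],(768,576)))
    print(n,{k:(np.round(v,3).tolist() if hasattr(v,'shape') else v) for k,v in optics.get_calibration(n).items()})
print(readout.observe())
E
```

```text
pics
top {'fov_y': 42.75507190616456, 'cx': 252.11688621201566, 'cy': 194.26537449786, 'world_to_cam': [[0.073, -0.997, 0.0, -137.372], [0.974, 0.072, 0.215, -502.819], [-0.215, -0.016, 0.977, -1310.281], [0.0, 0.0, 0.0, 1.0]]}
side {'fov_y': 56.23878055881389, 'cx': 254.45642289346313, 'cy': 189.93160172899988, 'world_to_cam': [[0.8, -0.6, -0.011, -466.952], [0.357, 0.461, 0.812, -234.239], [-0.483, -0.653, 0.583, -695.771], [0.0, 0.0, 0.0, 1.0]]}
{'time': 0.1, 'joint_positions': array([ 1.48062764e+00,  3.85436264e-01,  6.77208824e-03, -4.20025977e-04,
       -1.19400005e+00, -2.58610270e-01]), 'dq': array([ 0.00059078, -0.00206243,  0.00289733,  0.00220708,  0.00048967,
        0.00138608]), 'effort': array([-4.62115768e-04, -3.91688812e+01,  1.87934822e+01,  4.23193216e+00,
        1.34449918e-02, -7.00428745e-05]), 'position': array([213.49457378, 587.2052492 , 403.80083298]), 'eef_rot': array([ 3.13968703e+00, -1.00406243e-04, -3.48933775e-01]), 'ft_force': array([ 0.34179107,  0.23559566, -0.17268501]), 'torque': array([-0.01654465,  0.02533146, -0.01326827]), 'finger_force': 0.0, 'opening': 86.90449065972462}
```

View pics/top0.png

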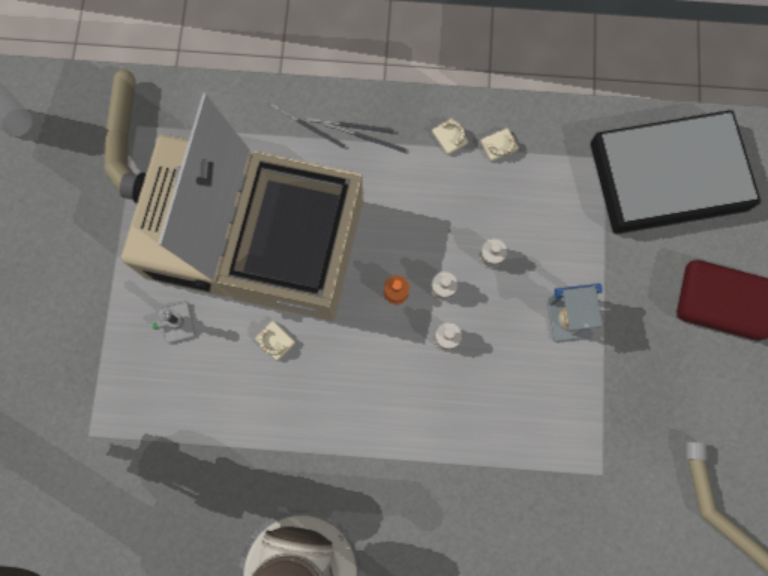

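View pics/side0.png

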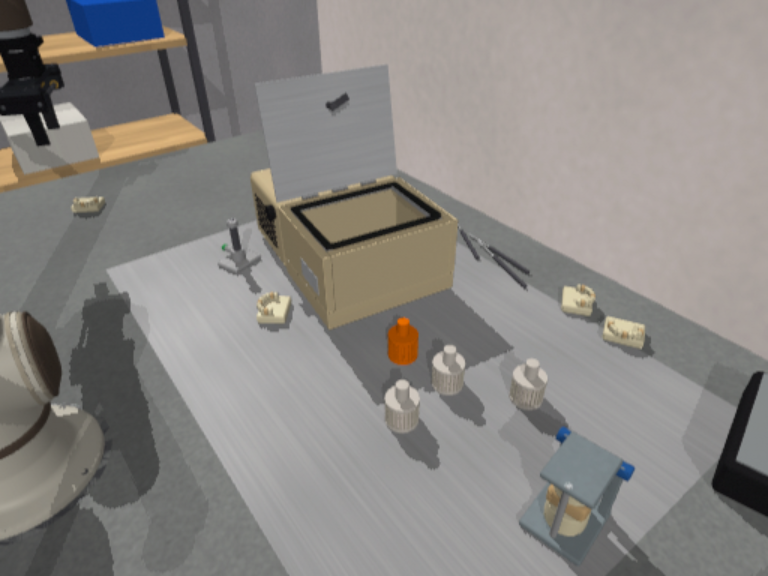

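```bash
cat > h.py <<'E'
import numpy as np, cv2
from station import readout, optics
def cloud(n,new=True):
    p,d=optics.get_image(n); np.savez(f'/tmp/{n}.npz',p=p,d=d)
    return p,d,world(n,d)
def world(n,d):
    c=optics.get_calibration(n); f=192/np.tan(np.radians(c['fov_y']/2))
    v,u=np.mgrid[:384,:512]
    P=np.stack([(u-c['cx'])*d/f,-(v-c['cy'])*d/f,-d,np.ones_like(d)],-1)
    W=P@np.linalg.inv(c['world_to_cam']).T
    W=W[...,:3]; W[d==0]=np.nan
    return W
def state():
    s=readout.observe(); print(round(s['time'],2),np.round(s['position'],1),np.round(s['eef_rot'],3),np.round(s['joint_positions'],3),np.round(s['ft_force'],1),round(s['opening'],1),round(s['finger_force'],1)); return s
E
python3 - <<'E'
from h import *
for n in('top','side'):
    z=np.load(f'/tmp/{n}.npz'); p,d=z['p'].astype(int),z['d']; W=world(n,d); Z=W[...,2]
    print(n,'bench z',np.nanmedian(Z[(np.abs(Z)<15)]))
    mx,mn=p.max(2),p.min(2)
    if n=='top':
        roi=np.zeros(Z.shape,bool); roi[90:220,140:250]=1
    else: roi=np.zeros(Z.shape,bool); roi[110:230,170:320]=1
    g=roi&(mx<60)&(Z>148)&(Z<165)
    k,lab,st,ce=cv2.connectedComponentsWithStats(g.astype(np.uint8)); i=1+st[1:,4].argmax(); g=lab==i
    print('gasket',st[i],cv2.minAreaRect(W[g][:,:2].astype(np.float32)),np.median(W[g][:,2]))
    # knobs and orange
    k_=(Z>58)&(Z<80)
    k,lab,st,ce=cv2.connectedComponentsWithStats(k_.astype(np.uint8))
    for i in range(1,k):
        if 8<st[i,4]<400 and (W[lab==i][:,0].mean()>0):
            q=W[lab==i]; print('knob?',ce[i].round(),st[i,4],q.mean(0).round(1),q[:,2].max().round(),p[lab==i].mean(0).round())
    # drums 40-50
    if n=='top':
        r=cv2.connectedComponentsWithStats(((Z>38)&(Z<85)).astype(np.uint8))
        for i in range(1,r[0]):
            if 60<r[2][i,4]<3000:
                q=W[r[1]==i]; print('drum?',r[3][i].round(),r[2][i,4],q.min(0).round(),q.max(0).round(),p[r[1]==i].mean(0).round())
        # obstacles
        r=cv2.connectedComponentsWithStats(((Z>12)&(Z<450)).astype(np.uint8))
        for i in range(1,r[0]):
            if 60<r[2][i,4]:
                q=W[r[1]==i]; print('obj',r[3][i].round(),r[2][i,4],q.min(0).round(),q.max(0).round())
E
```

```text
top bench z -0.23477454279054655
gasket [153 108  79  88 755] ((595.9976806640625, 62.743106842041016), (165.29168701171875, 214.30746459960938), 81.79682159423828) 152.88323474363187
knob? [ 8. 75.] 97 [809.6 635.   69. ] 80.0 [111. 110. 111.]
knob? [471.  78.] 11 [ 904.1 -714.4   59.7] 62.0 [118. 120. 121.]
knob? [464.  80.] 10 [ 895.8 -690.5   62.4] 67.0 [112. 115. 115.]
knob? [448.  85.] 77 [ 878.  -645.5   60. ] 64.0 [126. 129. 129.]
knob? [77. 98.] 168 [754.8 422.9  68.7] 80.0 [109. 103.  85.]
knob? [414.  95.] 12 [ 839.7 -546.3   60. ] 64.0 [131. 133. 132.]
knob? [413. 120.] 78 [ 763.2 -544.2   60. ] 65.0 [129. 131. 131.]
knob? [458. 116.] 18 [ 782.2 -673.8   60.3] 65.0 [130. 133. 133.]
knob? [186. 135.] 252 [664.8  97.9  69.6] 80.0 [94. 87. 74.]
knob? [494. 128.] 107 [ 754.9 -775.2   60.1] 66.0 [125. 127. 127.]
knob? [479. 132.] 27 [ 739.4 -731.4   59.9] 63.0 [131. 132. 132.]
knob? [419. 133.] 33 [ 722.  -560.6   60.4] 67.0 [129. 132. 132.]
knob? [450. 138.] 33 [ 716.3 -649.5   59.6] 62.0 [126. 129. 129.]
knob? [426. 141.] 89 [ 701.1 -581.7   59.8] 65.0 [127. 129. 129.]
knob?
[... 2733 characters left out ...]
80. 36.] 9 [ 688.6 1994.    60.5] 62.0 [117. 105.  94.]
knob? [47. 41.] 19 [ 493.4 1992.2   61.3] 65.0 [119. 106.  94.]
knob? [130.  45.] 27 [ 845.6 1540.2   69.6] 80.0 [52. 51. 55.]
knob? [242. 151.] 334 [643.6 136.6  69.7] 80.0 [140. 128. 101.]
knob? [156. 155.] 36 [430.7 270.4  68.6] 79.0 [58. 57. 60.]
knob? [268. 216.] 66 [ 520.4 -138.8   66.9] 73.0 [191.  91.   6.]
knob? [299. 234.] 72 [ 533.7 -227.7   67. ] 72.0 [175. 169. 160.]
knob? [355. 243.] 80 [ 605.  -317.1   67.2] 72.0 [175. 169. 161.]
knob? [268. 258.] 85 [ 437.8 -240.3   67.5] 72.0 [175. 169. 161.]
knob? [410. 322.] 60 [ 532.2 -495.    68.6] 80.0 [85. 92. 94.]
knob? [378. 334.] 197 [ 474.1 -475.9   66.8] 80.0 [133. 121. 100.]
```

```bash
cat >> h.py <<'E'
from scipy.spatial.transform import Rotation as Ro
def go(pts,start=None):
    """pts: list of (x,y,z,roll,pitch,yaw); prints command rows from the present pose"""
    s=state()
    p0,r0=(s['position'],s['eef_rot']) if start is None else (np.array(start[:3]),np.array(start[3:]))
    R0=Ro.from_euler('xyz',r0)
    for t in pts:
        sh=R0.inv().apply(np.array(t[:3])-p0)/25
        w=np.degrees((R0.inv()*Ro.from_euler('xyz',t[3:])).as_rotvec())/5
        print(np.round(sh,2).tolist()+np.round(w,2).tolist())
E
python3 -c "
from h import *
s=[213.574,587.355,404.75,np.pi,0,-.349]
go([(400,60,405,np.pi,0,-1.715),(440,-236,330,np.pi,0,-1.715)],s)"
```

```text
0.1 [213.5 587.2 403.8] [ 3.14  -0.    -0.349] [ 1.481  0.385  0.007 -0.    -1.194 -0.259] [ 0.3  0.2 -0.2] 86.9 0.0
[14.22, 17.27, -0.01, -0.0, -0.0, 15.65]
[19.77, 27.85, 2.99, -0.0, -0.0, 15.65]
```

Emit:
{"name": "arm_command", "arguments": {
  "commands": [14.2,17.3,0,0,0,15.65,14.2,17.3,0,0,0,15.65,14.2,17.3,0,0,0,15.65,14.2,17.3,0,0,0,15.65,14.2,17.3,0,0,0,15.65,14.2,17.3,0,0,0,15.65,14.2,17.3,0,0,0,15.65,14.2,17.3,0,0,0,15.65],
  "fingers": 0.65,
  "grip_force": 15
}}

```text
time: 0.77
position: [324.2, 270.8, 404.5]
eef_rot: [3.141, -0.0, -1.354]
ft_force: [0.2, -0.3, 0.5]
opening: 56.7
finger_force: 0.0
```

```bash
python3 -c "
from h import *
go([(400,60,405,np.pi,0,-1.715),(440,-236,330,np.pi,0,-1.715)])"
```

```text
0.77 [324.2 270.8 404.5] [ 3.141 -0.    -1.354] [ 1.084  0.032 -0.453 -0.    -1.087 -0.867] [ 0.2 -0.3  0.5] 56.7 0.0
[8.88, -1.15, -0.02, 0.0, -0.0, 4.13]
[20.79, -0.17, 2.99, 0.0, -0.0, 4.13]
```

Emit:
{"name": "arm_command", "arguments": {
  "commands": [8.9,-1.1,0,0,0,4.1,8.9,-1.1,0,0,0,4.1,8.9,-1.1,0,0,0,4.1,8.9,-1.1,0,0,0,4.1,8.9,-1.1,0,0,0,4.1,20.8,-0.2,3,0,0,4.1,20.8,-0.2,3,0,0,4.1,20.8,-0.2,3,0,0,4.1]
}}

```text
time: 1.43
position: [413.3, -45.3, 375.5]
eef_rot: [-3.141, 0.0, -1.706]
ft_force: [1.5, 0.7, -0.1]
opening: 56.4
finger_force: 0.0
```

```bash
python3 -c "
from h import *
go([(440,-236,330,np.pi,0,-1.715)])"
```

```text
1.43 [413.3 -45.3 375.5] [-3.141  0.    -1.706] [ 0.285  0.048 -0.515 -0.    -1.007 -0.421] [ 1.5  0.7 -0.1] 56.4 0.0
[7.41, -2.09, 1.82, -0.01, 0.01, 0.1]
```

Emit:
{"name": "arm_command", "arguments": {
  "commands": [7.4,-2.1,1.8,0,0,0.1,7.4,-2.1,1.8,0,0,0.1,7.4,-2.1,1.8,0,0,0.1,7.4,-2.1,1.8,0,0,0.1,7.4,-2.1,1.8,0,0,0.1,7.4,-2.1,1.8,0,0,0.1,7.4,-2.1,1.8,0,0,0.1]
}}

```text
time: 2.02
position: [440.3, -235.0, 329.4]
eef_rot: [3.139, 0.0, -1.719]
ft_force: [-0.7, 0.9, -0.2]
opening: 56.5
finger_force: 0.0
```

```bash
python3 - <<'E'
from h import *
go([(440,-236,231,np.pi,0,-1.715)])
p,d,W=cloud('side')
cv2.imwrite('pics/a.png',cv2.resize(p[180:340,180:400,::-1],None,fx=3.4,fy=3.4))
E
```

```text
2.02 [ 440.3 -235.   329.4] [ 3.139  0.    -1.719] [-0.164  0.245 -0.404 -0.    -0.925  0.016] [-0.7  0.9 -0.2] 56.5 0.0
[0.04, -0.01, 3.94, 0.03, 0.0, -0.05]
```

View pics/a.png

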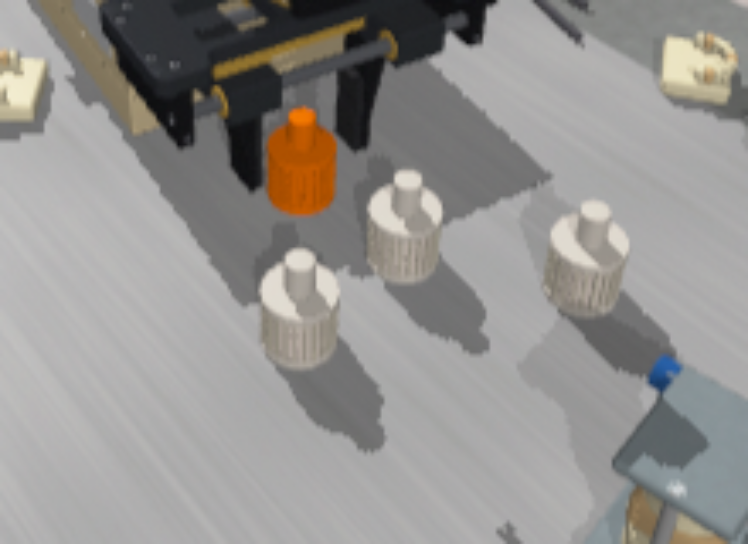

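The gripper hovers with its fingers (crop x 245 and 355) straddling the column of the nearest knob (300,262); all three cartridges stand. Descend, close, and check.

Emit:
{"name": "arm_command", "arguments": {
  "commands": [0,0,2,0,0,0,0,0,3.2,0,0,0,0,0,3.94,0,0,0,0,0,3.94,0,0,0,0,0,3.94,0,0,0]
}}

```text
time: 2.48
position: [440.9, -232.6, 232.4]
eef_rot: [3.14, -0.0, -1.713]
ft_force: [0.6, -0.5, -0.6]
opening: 56.7
finger_force: 0.0
```

Emit:
{"name": "arm_command", "arguments": {
  "commands": [0,0,0,0,0,0,0,0,0,0,0,0,0,0,0,0,0,0,0,0,0,0,0,0,0,0,0,0,0,0],
  "fingers": 0,
  "grip_force": 20
}}

```text
time: 2.9
position: [440.8, -233.6, 233.1]
eef_rot: [-3.14, -0.0, -1.715]
ft_force: [-0.1, -0.4, -0.1]
opening: 31.4
finger_force: 0.0
```

Emit:
{"name": "arm_command", "arguments": {
  "commands": [0,0,-1,0,0,0,0,0,-2.5,0,0,0,0,0,-4,0,0,0,0,0,-5.6,0,0,0,0,0,-6.6,0,0,0,0,0,-6.6,0,0,0]
}}

```text
time: 3.4
position: [441.6, -234.1, 404.2]
eef_rot: [-3.128, -0.002, -1.714]
ft_force: [0.7, -0.6, 0.2]
opening: 1.2
finger_force: 0.0
```

```bash
python3 - <<'E'
from h import *
def bay(x,y,z,c=(595,61),yaw=-.144):
    return (c[0]+x*np.cos(yaw)-y*np.sin(yaw), c[1]+x*np.sin(yaw)+y*np.cos(yaw), z)
print(bay(40,-10,0),bay(-40,-10,0))
go([bay(40,-10,396)+(np.pi,0,-1.715)])
E
```

```text
(np.float64(633.1509676237708), np.float64(45.36338689581437), 0) (np.float64(553.978975341762), np.float64(56.843615033683406), 0)
3.4 [ 441.6 -234.1  404.2] [-3.128e+00 -2.000e-03 -1.714e+00] [-0.162  0.168 -0.297  0.002 -1.091  0.017] [ 0.7 -0.6  0.2] 1.2 0.0
[-12.16, -5.98, 0.38, -0.16, -0.03, 0.01]
```

Fingers close at ~60 mm/s; I lifted too early. Check whether the cartridge is still upright, then redo.

Emit:
{"name": "arm_command", "arguments": {
  "commands": [0,0,0,0,0,0,0,0,0,0,0,0,0,0,0,0,0,0,0,0,0,0,0,0,0,0,0,0,0,0,0,0,0,0,0,0,0,0,0,0,0,0,0,0,0,0,0,0],
  "fingers": 0.5
}}

```text
time: 4.07
position: [440.7, -233.6, 396.9]
eef_rot: [3.141, 0.0, -1.715]
ft_force: [0.7, 0.1, 0.1]
opening: 41.1
finger_force: 0.0
```

```bash
cat >> h.py <<'E'
def knobs(n='side',lo=58,hi=80,area=30):
    p,d,W=cloud(n); Z=W[...,2]
    r=cv2.connectedComponentsWithStats(((Z>lo)&(Z<hi)&(W[...,0]>300)&(W[...,0]<720)&(W[...,1]<0)&(W[...,1]>-420)).astype(np.uint8))
    for i in range(1,r[0]):
        if r[2][i,4]>area: q=W[r[1]==i]; print(n,r[3][i].round(),r[2][i,4],q.mean(0).round(1),p[r[1]==i].mean(0).round())
E
python3 - <<'E'
from h import *
knobs()
go([(440,-236,231,np.pi,0,-1.715)])
E
```

```text
side [295. 175.] 102 [678.7 -54.4  69.3] [157. 143. 114.]
side [268. 184.] 105 [596.1 -42.4  69. ] [145. 132. 105.]
side [232. 195.] 268 [496.6 -27.1  69.1] [151. 137. 109.]
side [268. 215.] 65 [ 520.3 -138.7   67.1] [208. 102.   7.]
side [299. 234.] 72 [ 533.4 -227.8   67.3] [193. 187. 179.]
side [354. 243.] 79 [ 604.9 -317.    67.3] [194. 188. 179.]
side [268. 258.] 87 [ 437.8 -240.3   67.1] [193. 187. 178.]
4.12 [ 440.7 -233.6  397. ] [ 3.141 -0.    -1.715] [-0.161  0.176 -0.306  0.    -1.089  0.017] [-0.1  0.7  0.3] 41.7 0.0
[0.1, 0.01, 6.64, 0.0, -0.0, -0.0]
```

Undisturbed. Redo with enough closing time.

Emit:
{"name": "arm_command", "arguments": {
  "commands": [0.1,0,1.6,0,0,0,0.1,0,3.2,0,0,0,0.1,0,4.8,0,0,0,0.1,0,6,0,0,0,0.1,0,6.64,0,0,0,0.1,0,6.64,0,0,0,0.1,0,6.64,0,0,0]
}}

```text
time: 4.7
position: [440.5, -236.1, 230.5]
eef_rot: [3.14, -0.0, -1.715]
ft_force: [-0.7, -0.4, 0.7]
opening: 43.5
finger_force: 0.0
```

Emit:
{"name": "arm_command", "arguments": {
  "commands": [0,0,0,0,0,0,0,0,0,0,0,0,0,0,0,0,0,0,0,0,0,0,0,0,0,0,0,0,0,0,0,0,0,0,0,0,0,0,0,0,0,0,0,0,0,0,0,0],
  "fingers": 0,
  "grip_force": 20
}}

```text
time: 5.37
position: [440.3, -236.1, 231.5]
eef_rot: [-3.141, -0.0, -1.715]
ft_force: [-1.1, 0.4, 2.9]
opening: 18.3
finger_force: 20.0
```

```bash
python3 - <<'E'
from h import *
state()
E
```

```text
5.37 [ 440.3 -236.1  231.5] [-3.141 -0.    -1.715] [-0.167  0.38  -0.516  0.    -0.675  0.022] [-1.1  0.4  2.9] 18.3 20.0
```

Emit:
{"name": "arm_command", "arguments": {
  "commands": [0,0,-1.4,0,0,0,0,0,-2.8,0,0,0,0,0,-4.2,0,0,0,0,0,-5.6,0,0,0,0,0,-7.2,0,0,0,-1.1,-0.6,-7.2,0,0,0,-2.4,-1.2,-7.2,0,0,0,-3.7,-1.8,-7.2,0,0,0]
}}

```text
time: 6.03
position: [498.1, -150.4, 412.0]
eef_rot: [-3.14, 0.001, -1.718]
ft_force: [0.3, -1.0, -0.9]
opening: 18.4
finger_force: 20.0
```

Emit:
{"name": "arm_command", "arguments": {
  "commands": [-1.4,-0.7,0,0,0,0,-2.8,-1.4,0,0,0,0,-4.2,-2.1,0,0,0,0,-5.6,-2.8,0,0,0,0,-7,-3.5,0,0,0,0,-8,-4,0,0,0,0,-8.5,-4.24,0,0,0,0,-8.5,-4.24,0,0,0,0]
}}

```text
time: 6.7
position: [634.9, 46.5, 409.5]
eef_rot: [3.14, -0.0, -1.713]
ft_force: [0.2, -1.2, -1.0]
opening: 18.5
finger_force: 20.0
```

```bash
cat >> h.py <<'E'
def bay(x,y,z,c=(595,61),yaw=-.144):
    return (c[0]+x*np.cos(yaw)-y*np.sin(yaw), c[1]+x*np.sin(yaw)+y*np.cos(yaw), z)
E
python3 - <<'E'
from h import *
go([bay(40,-10,300)+(np.pi,0,-1.715),bay(40,-10,282)+(np.pi,0,-1.715)])
p,d,W=cloud('side')
cv2.imwrite('pics/b.png',cv2.resize(p[30:240,140:350,::-1],None,fx=2.8,fy=2.8))
E
```

```text
6.7 [634.9  46.5 409.5] [ 3.14  -0.    -1.713] [ 0.327  0.402  0.047 -0.    -1.217 -0.468] [ 0.2 -1.2 -1. ] 18.5 20.0
[0.05, 0.06, 4.38, 0.02, -0.0, 0.03]
[0.05, 0.05, 5.1, 0.02, -0.0, 0.03]
```

View pics/b.png

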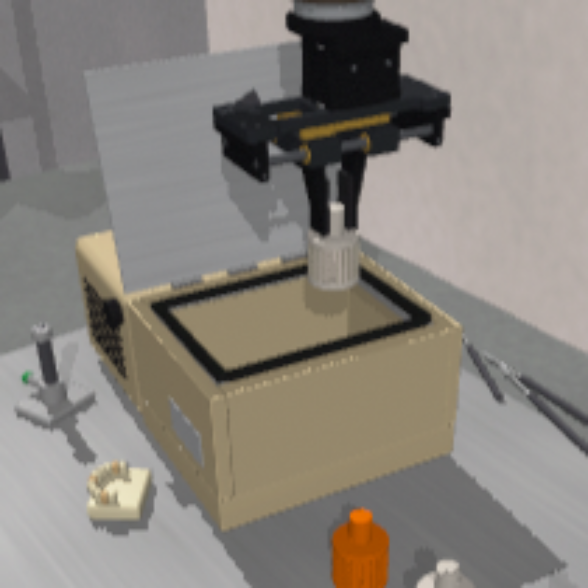

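The cartridge hangs upright over the right half of the mouth (crop 332,260), clear of the cover. Lower it, release, rise.

Emit:
{"name": "arm_command", "arguments": {
  "commands": [0,0,1.3,0,0,0,0,0,2.6,0,0,0,0,0,3.8,0,0,0,0,0,4.5,0,0,0,0,0,4.9,0,0,0,0,0,5.1,0,0,0,0,0,5.1,0,0,0,0,0,5.1,0,0,0]
}}

```text
time: 7.42
position: [634.0, 43.6, 285.1]
eef_rot: [-3.139, 0.001, -1.716]
ft_force: [0.9, -0.5, -1.0]
opening: 18.4
finger_force: 20.0
```

Emit:
{"name": "arm_command", "arguments": {
  "commands": [0,0,0,0,0,0,0,0,0,0,0,0,0,0,0,0,0,0,0,0,0,0,0,0,0,0,0,0,0,0],
  "fingers": 0.48
}}

```text
time: 7.83
position: [633.7, 44.1, 284.3]
eef_rot: [-3.141, 0.0, -1.715]
ft_force: [-0.1, 0.4, 0.6]
opening: 39.3
finger_force: 0.0
```

Emit:
{"name": "arm_command", "arguments": {
  "commands": [0,0,-0.8,0,0,0,0,0,-2,0,0,0,0,0,-3.5,0,0,0,0,0,-4.6,0,0,0,0,0,-4.6,0,0,0]
}}

```text
time: 8.25
position: [634.7, 44.0, 406.7]
eef_rot: [-3.128, 0.004, -1.714]
ft_force: [-0.5, 0.1, 1.7]
opening: 41.6
finger_force: 0.0
```

```bash
python3 - <<'E'
from h import *
go([(540,-228,398,np.pi,0,-1.715),(607.6,-313.4,398,np.pi,0,-1.715),(607.6,-313.4,231,np.pi,0,-1.715)])
E
```

```text
8.25 [634.7  44.  406.7] [-3.128  0.004 -1.714] [ 0.324  0.4    0.035  0.003 -1.192 -0.468] [-0.5  0.1  1.7] 41.6 0.0
[11.31, 2.2, 0.28, -0.16, 0.04, 0.01]
[14.31, -0.96, 0.31, -0.16, 0.04, 0.01]
[14.33, -0.87, 6.99, -0.16, 0.04, 0.01]
```

Emit:
{"name": "arm_command", "arguments": {
  "commands": [1.3,-0.1,0,0,0,0,2.8,-0.2,0,0,0,0,4.3,-0.3,0,0,0,0,5.8,-0.4,0,0,0,0,7.3,-0.5,0,0,0,0,8.8,-0.6,0,0,0,0,10.3,-0.7,0,0,0,0,11.8,-0.8,0,0,0,0]
}}

```text
time: 8.92
position: [610.5, -252.5, 398.7]
eef_rot: [-3.141, 0.0, -1.715]
ft_force: [0.9, -0.5, -0.1]
opening: 41.5
finger_force: 0.0
```

Emit:
{"name": "arm_command", "arguments": {
  "commands": [1.4,-0.1,0.5,0,0,0,2.3,-0.2,1.5,0,0,0,2.5,-0.2,2.6,0,0,0,2.5,-0.2,3.6,0,0,0,2.5,-0.2,3.6,0,0,0,2.5,-0.2,3.6,0,0,0]
}}

```text
time: 9.42
position: [606.7, -313.5, 307.4]
eef_rot: [3.138, -0.0, -1.715]
ft_force: [0.1, 0.3, 1.3]
opening: 41.9
finger_force: 0.0
```

```bash
python3 - <<'E'
from h import *
go([(607.6,-313.4,231,np.pi,0,-1.715)])
p,d,W=cloud('top');Z=W[...,2]
r=cv2.connectedComponentsWithStats(((Z>110)&(Z<135)&(W[...,0]>500)&(W[...,0]<690)&(abs(W[...,1]-50)<70)&(p.min(2)>110)).astype(np.uint8))
for i in range(1,r[0]):
    if r[2][i,4]>8: print(r[3][i],r[2][i],W[r[1]==i].mean(0))
knobs()
E
```

```text
9.42 [ 606.7 -313.5  307.4] [ 3.138 -0.    -1.715] [-0.241  0.556  0.037  0.    -1.056  0.096] [0.1 0.3 1.3] 41.9 0.0
[-0.01, -0.05, 3.05, 0.04, -0.0, -0.0]
[202.32352941 140.58823529] [199 138   7   6  34] [636.07754801  44.49309388 119.68839336]
side [258. 187.] 643 [568.7 -38.1  69.1] [159. 145. 115.]
side [268. 215.] 63 [ 520.7 -138.3   67. ] [211. 104.   8.]
side [299. 234.] 73 [ 533.5 -228.    67.2] [195. 189. 180.]
side [355. 243.] 79 [ 604.9 -317.2   67.3] [194. 189. 180.]
```

First cartridge stands in the bay (636,44), knob top at 120. Grasp the second.

Emit:
{"name": "arm_command", "arguments": {
  "commands": [0,0,1.3,0,0,0,0,0,2.4,0,0,0,0,0,3.1,0,0,0,0,0,3.1,0,0,0,0,0,3.1,0,0,0]
}}

```text
time: 9.93
position: [607.7, -313.1, 232.8]
eef_rot: [-3.14, -0.001, -1.714]
ft_force: [0.5, -0.0, 0.2]
opening: 41.8
finger_force: 0.0
```

Emit:
{"name": "arm_command", "arguments": {
  "commands": [0,0,0,0,0,0,0,0,0,0,0,0,0,0,0,0,0,0,0,0,0,0,0,0,0,0,0,0,0,0,0,0,0,0,0,0,0,0,0,0,0,0,0,0,0,0,0,0],
  "fingers": 0
}}

```text
time: 10.6
position: [607.3, -313.5, 232.2]
eef_rot: [-3.14, -0.001, -1.715]
ft_force: [1.2, 0.6, 4.0]
opening: 18.7
finger_force: 20.0
```

```bash
python3 - <<'E'
from h import *
go([bay(-40,-10,410)+(np.pi,0,-1.715)])
E
```

```text
10.6 [ 607.3 -313.5  232.2] [-3.140e+00 -1.000e-03 -1.715e+00] [-0.24   0.63  -0.037  0.001 -0.903  0.096] [1.2 0.6 4. ] 18.7 20.0
[-14.35, 4.23, -7.13, -0.02, -0.01, 0.0]
```

Emit:
{"name": "arm_command", "arguments": {
  "commands": [0,0,-1.4,0,0,0,0,0,-2.8,0,0,0,0,0,-4.2,0,0,0,0,0,-5.6,0,0,0,0,0,-7.2,0,0,0,-1.2,0.35,-7.2,0,0,0,-2.5,0.75,-7.2,0,0,0,-3.8,1.1,-7.2,0,0,0]
}}

```text
time: 11.27
position: [592.5, -214.8, 410.9]
eef_rot: [3.141, 0.001, -1.718]
ft_force: [-0.2, 0.2, -1.5]
opening: 18.4
finger_force: 20.0
```

Emit:
{"name": "arm_command", "arguments": {
  "commands": [-1.4,0.4,0,0,0,0,-2.8,0.8,0,0,0,0,-4.2,1.2,0,0,0,0,-5.6,1.7,0,0,0,0,-7,2.1,0,0,0,0,-8.4,2.5,0,0,0,0,-9.6,2.9,0,0,0,0,-10.55,3.13,0,0,0,0]
}}

```text
time: 11.93
position: [552.8, 59.0, 410.5]
eef_rot: [3.14, -0.0, -1.714]
ft_force: [0.4, -0.3, -0.8]
opening: 18.1
finger_force: 20.0
```

Emit:
{"name": "arm_command", "arguments": {
  "commands": [0,0,0,0,0,0,0,0,0,0,0,0]
}}

```text
time: 12.1
position: [553.5, 57.9, 410.6]
eef_rot: [3.14, -0.0, -1.713]
ft_force: [0.9, -0.9, -1.3]
opening: 18.2
finger_force: 20.0
```

```bash
python3 - <<'E'
from h import *
go([bay(-40,-10,282.5)+(np.pi,0,-1.715)])
E
```

```text
12.1 [553.5  57.9 410.6] [ 3.14  -0.    -1.713] [ 0.395  0.265 -0.153 -0.    -1.155 -0.537] [ 0.9 -0.9 -1.3] 18.2 20.0
[0.04, -0.03, 5.12, 0.02, -0.01, 0.02]
```

Emit:
{"name": "arm_command", "arguments": {
  "commands": [0,0,1.3,0,0,0,0,0,2.6,0,0,0,0,0,3.8,0,0,0,0,0,4.5,0,0,0,0,0,4.9,0,0,0,0,0,5.1,0,0,0,0,0,5.1,0,0,0,0,0,5.1,0,0,0]
}}

```text
time: 12.77
position: [554.5, 56.5, 284.7]
eef_rot: [-3.14, 0.001, -1.716]
ft_force: [0.8, 0.0, -0.5]
opening: 18.3
finger_force: 20.0
```

Emit:
{"name": "arm_command", "arguments": {
  "commands": [0,0,0,0,0,0,0,0,0,0,0,0,0,0,0,0,0,0,0,0,0,0,0,0,0,0,0,0,0,0],
  "fingers": 0.48
}}

```text
time: 13.18
position: [553.9, 56.9, 284.1]
eef_rot: [-3.141, 0.0, -1.715]
ft_force: [-0.1, 0.3, 0.5]
opening: 39.5
finger_force: 0.0
```

Emit:
{"name": "arm_command", "arguments": {
  "commands": [0,0,-0.8,0,0,0,0,0,-2.2,0,0,0,0,0,-3.8,0,0,0,0,0,-5.4,0,0,0,0,0,-7,0,0,0,0,0,-8.6,0,0,0,0,0,-10.2,0,0,0,0,0,-11.6,0,0,0]
}}

```text
time: 13.85
position: [553.1, 56.5, 577.1]
eef_rot: [-3.139, 0.001, -1.715]
ft_force: [1.8, 0.8, 0.6]
opening: 41.8
finger_force: 0.0
```

```bash
python3 - <<'E'
from h import *
p,d,W=cloud('side');Z=W[...,2]
cv2.imwrite('pics/c.png',cv2.resize(p[30:240,140:350,::-1],None,fx=2.8,fy=2.8))
print(bay(-70,180,0))
go([bay(-70,180,568)+(np.pi,0,-1.715)])
# cover free-edge check from the side camera
m=(Z>325)&(Z<360)&(W[...,1]>100)&(W[...,1]<330)&(W[...,0]>450)&(W[...,0]<800)&(p.astype(int).min(2)>90)
c,s=np.cos(.144),np.sin(.144); q=W[m]-[595,61,0]
print('edge bay y',np.median(q[:,0]*s+q[:,1]*c),'x',np.percentile(q[:,0]*c-q[:,1]*s,[2,98]),q[:,2].max(),m.sum())
E
```

```text
(np.float64(551.5550200634475), np.float64(249.18218225515548), 0)
13.9 [553.3  56.  584.8] [-3.125  0.004 -1.715] [ 0.393  0.194  0.178  0.005 -1.539 -0.538] [ 1.6 -0.1  7.1] 41.7 0.0
[-7.63, 1.19, 0.68, -0.19, 0.05, -0.0]
edge bay y 136.9194767849682 x [-119.92979772  117.39365909] 351.5024838453375 992
```

View pics/c.png

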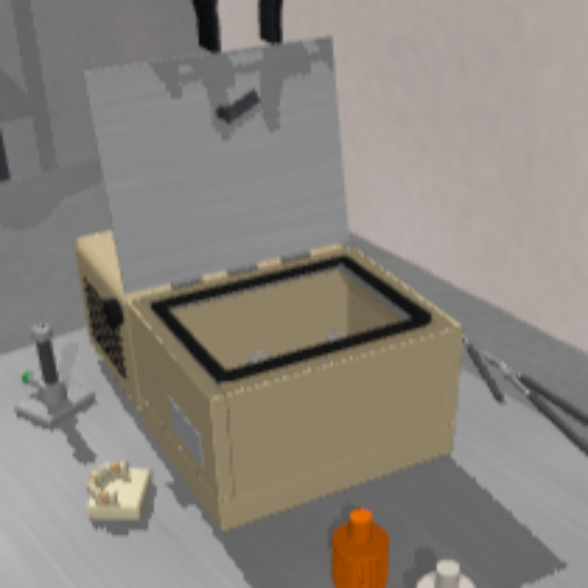

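Both knobs stand in the bay (crop 258,357 and 333,335); the cover is open with its edge at bay y≈137. Go behind the cover, then down.

Emit:
{"name": "arm_command", "arguments": {
  "commands": [-1.5,0.2,0,0,0,0,-3,0.4,0,0,0,0,-4.5,0.7,0,0,0,0,-6,0.9,0,0,0,0,-7.2,1.1,0,0,0,0,-7.7,1.2,0,0,0,0,-7.7,1.2,0,0,0,0,-7.7,1.2,0,0,0,0],
  "fingers": 0
}}

```text
time: 14.57
position: [551.9, 252.1, 573.2]
eef_rot: [3.141, -0.001, -1.714]
ft_force: [0.4, -0.3, 0.2]
opening: 1.9
finger_force: 0.0
```

```bash
python3 - <<'E'
from h import *
go([bay(-70,180,492)+(np.pi,0,-1.715),bay(-70,70,492)+(np.pi,0,-1.715)])
E
```

```text
14.57 [551.9 252.1 573.2] [ 3.141e+00 -1.000e-03 -1.714e+00] [ 0.695  0.294  0.285  0.    -1.563 -0.838] [ 0.4 -0.3  0.2] 1.9 0.0
[0.11, -0.01, 3.25, 0.01, -0.01, 0.01]
[4.51, -0.0, 3.25, 0.01, -0.01, 0.01]
```

Emit:
{"name": "arm_command", "arguments": {
  "commands": [0,0,1.5,0,0,0,0,0,2.8,0,0,0,0,0,3.25,0,0,0,0.4,0,3.25,0,0,0,0.8,0,3.25,0,0,0,1.2,0,3.25,0,0,0,1.6,0,3.25,0,0,0,2,0,3.25,0,0,0]
}}

```text
time: 15.23
position: [544.6, 200.6, 494.7]
eef_rot: [-3.138, 0.003, -1.716]
ft_force: [0.8, 1.2, 1.0]
opening: 0.7
finger_force: 0.5
```

Emit:
{"name": "arm_command", "arguments": {
  "commands": [0.4,0,0,0,0,0,0.8,0,0,0,0,0,1.2,0,0,0,0,0,1.6,0,0,0,0,0,2,0,0,0,0,0,2.4,0,0,0,0,0,2.8,0,0,0,0,0,3.2,0,0,0,0,0]
}}

```text
time: 15.9
position: [533.0, 121.9, 492.3]
eef_rot: [3.141, -0.001, -1.715]
ft_force: [0.2, 0.6, -0.6]
opening: 0.6
finger_force: 0.1
```

```bash
cat >> h.py <<'E'
def cover():
    p,d,W=cloud('side'); Z=W[...,2]
    c,s=np.cos(.144),np.sin(.144); q=W-[595,61,0]; bx=q[...,0]*c-q[...,1]*s; by=q[...,0]*s+q[...,1]*c
    m=(Z>130)&(Z<370)&(by>-120)&(by<160)&(bx>60)&(bx<120)&(p.astype(int).min(2)>90)&(np.ptp(p.astype(int),axis=2)<25)
    print('cover pts',m.sum(),'by',np.percentile(by[m],[1,50,99]).round(),'z',np.percentile(Z[m],[1,50,99]).round())
E
python3 -c "
from h import *
state();cover()"
```

```text
15.9 [533.  121.9 492.3] [ 3.141e+00 -1.000e-03 -1.715e+00] [ 0.522  0.201 -0.033  0.    -1.338 -0.666] [ 0.2  0.6 -0.6] 0.6 0.1
cover pts 1163 by [-15.  56. 101.] z [141. 255. 339.]
```

Emit:
{"name": "arm_command", "arguments": {
  "commands": [0,0,0,0,0,0,0,0,0,0,0,0,0,0,0,0,0,0,0,0,0,0,0,0,0,0,0,0,0,0,0,0,0,0,0,0,0,0,0,0,0,0,0,0,0,0,0,0]
}}

```text
time: 16.62
position: [533.2, 123.2, 492.4]
eef_rot: [3.141, -0.0, -1.715]
ft_force: [-0.8, 0.3, -0.1]
opening: 0.3
finger_force: 0.0
```

Emit:
{"name": "arm_command", "arguments": {
  "commands": [0,0,0,0,0,0,0,0,0,0,0,0,0,0,0,0,0,0,0,0,0,0,0,0,0,0,0,0,0,0,0,0,0,0,0,0,0,0,0,0,0,0,0,0,0,0,0,0]
}}

```text
time: 17.28
position: [533.2, 123.0, 492.5]
eef_rot: [-3.142, 0.0, -1.715]
ft_force: [0.3, -0.3, 0.3]
opening: 0.5
finger_force: 0.0
```

```bash
python3 - <<'E'
from h import *
state();cover()
p,d,W=cloud('top')
cv2.imwrite('pics/d.png',cv2.resize(p[80:230,100:280,::-1],None,fx=4,fy=4))
E
```

```text
17.28 [533.2 123.  492.5] [-3.142  0.    -1.715] [ 0.523  0.201 -0.032  0.    -1.338 -0.668] [ 0.3 -0.3  0.3] 0.5 0.0
cover pts 775 by [-102.  -18.   96.] z [150. 157. 160.]
```

View pics/d.png

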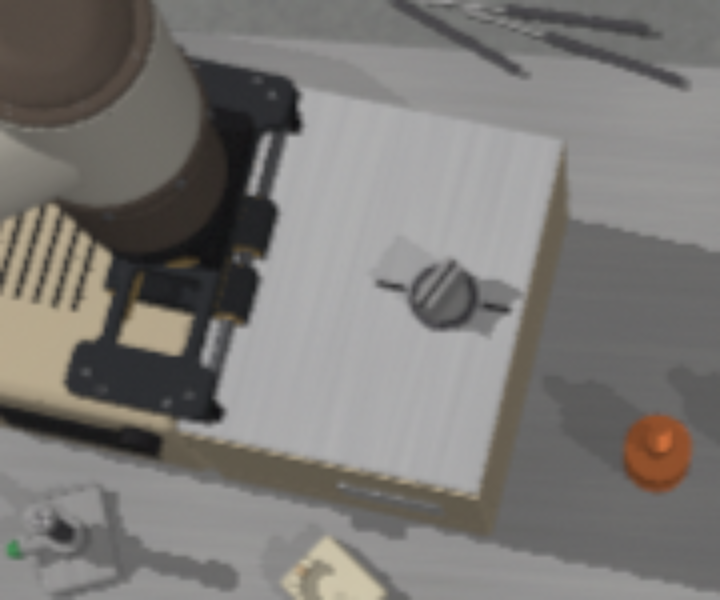

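The cover is shut; the latch (crop 441,293) has its slot at about 40° from the hinge line, index marks at (390,285) and (496,308). Measure wing top.

```bash
python3 - <<'E'
from h import *
lx,ly,_=bay(0,-52,0); print('pred latch',lx,ly)
for n in('top','side'):
    z=np.load(f'/tmp/{n}.npz'); W=world(n,z['d'])
    for lo in (172,178,182):
        m=(W[...,2]>lo)&(W[...,2]<200)&(np.hypot(W[...,0]-lx,W[...,1]-ly)<35)
        q=W[m].astype(np.float32); r=cv2.minAreaRect(q[:,:2]); C=np.cov(q[:,:2].T); w,v=np.linalg.eigh(C); a=np.arctan2(v[1,1],v[0,1])
        print(n,lo,m.sum(),q.mean(0).round(1),np.round(r[0],1),np.round(r[1],1),r[2],'pca yaw',np.round((a+np.pi/2)%np.pi-np.pi/2,3),np.sqrt(w))
# index marks by colour in the top picture
z=np.load('/tmp/top.npz'); W=world('top',z['d']); p=z['p'].astype(int)
m=(abs(W[...,2]-157)<6)&(p.max(2)<100)&(np.hypot(W[...,0]-lx,W[...,1]-ly)<42)&(np.hypot(W[...,0]-lx,W[...,1]-ly)>20)
print(W[m].round(0)[:, :2].tolist())
E
```

```text
pred latch 587.5378517103851 9.5382050166942Traceback (most recent call last):
  File "<stdin>", line 7, in <module>
cv2.error: OpenCV(4.12.0) /io/opencv/modules/imgproc/src/convhull.cpp:143: error: (-215:Assertion failed) total >= 0 && (depth == CV_32F || depth == CV_32S) in function 'convexHull'
```

```bash
python3 - <<'E'
from h import *
lx,ly,_=bay(0,-52,0)
for n in('top','side'):
    z=np.load(f'/tmp/{n}.npz'); W=world(n,z['d'])
    m=np.hypot(W[...,0]-lx,W[...,1]-ly)<35
    print(n,np.isfinite(W[...,2]).mean(),m.sum(),np.percentile(W[m][:,2],[1,50,90,99,100]))
z=np.load('/tmp/top.npz'); print(z['d'][145:162,200:224].round().astype(int))
E
```

```text
top 0.9959360758463541 538 [152.01260799 158.35777038 186.15499453 191.21968633 194.42621919]
side 0.9960479736328125 396 [156.5793524  160.50583698 187.82528952 190.40727061 191.14113048]
[[1293 1288 1293 1291 1292 1289 1285 1287 1290 1289 1286 1257 1257 1260
  1283 1293 1292 1285 1287 1285 1291 1285 1289 1288]
 [1294 1290 1287 1293 1292 1288 1286 1294 1290 1292 1257 1256 1257 1263
  1254 1250 1288 1289 1286 1290 1289 1292 1285 1286]
 [1287 1287 1288 1288 1290 1287 1289 1284 1289 1290 1255 1256 1259 1252
  1256 1257 1288 1288 1289 1287 1291 1291 1289 1284]
 [1286 1288 1287 1287 1284 1286 1285 1282 1289 1251 1251 1257 1260 1253
  1253 1259 1270 1285 1289 1284 1286 1290 1285 1286]
 [1292 1286 1287 1284 1288 1287 1286 1288 1254 1256 1253 1252 1253 1256
  1260 1263 1272    0 1288 1286 1286 1285 1288 1284]
 [1287 1288 1281 1287 1291 1286 1285 1251 1252 1252 1258 1249 1253 1256
  1262 1268 1274 1286 1283 1286 1285 1289 1284 1284]
 [1289 1284 1287 1286 1286 1284 1280 1246 1252 1255 1256 1250 1253 1259
  1267 1277 1284 1284 1284 1284 1289 1283 1285 1285]
 [1282 1288 1285 1282 1284 1285 1249
[... 514 characters left out ...]
5 1266 1273 1285 1278
  1279 1282 1282 1277 1278 1286 1281 1283 1281 1279]
 [1281 1281 1289 1284 1282 1265 1257 1250 1255 1262 1270 1279 1279 1280
  1283 1274 1277 1277 1282 1282 1282 1282 1277 1278]
 [1285 1285 1283 1285 1277 1278 1266 1266 1265 1265 1276 1275 1280 1279
  1278 1282 1282 1280 1275 1279 1282 1282 1280 1280]
 [1282 1283 1280 1279 1280 1282 1282 1269 1267 1276 1272 1275 1277 1277
  1276 1284 1277 1278 1281 1278 1279 1282 1277 1279]
 [1281 1279 1282 1281 1283 1283 1275 1282 1282 1280 1274 1279 1286 1280
  1285 1276 1279 1283 1282 1284 1276 1284 1278 1282]
 [1285 1281 1279 1277 1276 1281 1283 1282 1277 1276 1276 1280 1278 1277
  1277 1282 1281 1279 1283 1279 1277 1282 1278 1278]]
```

```bash
python3 - <<'E'
from h import *
lx,ly,_=bay(0,-52,0)
for n in('top','side'):
    z=np.load(f'/tmp/{n}.npz'); W=world(n,z['d'])
    for lo in (172,182):
        m=(W[...,2]>lo)&(W[...,2]<200)&(np.hypot(W[...,0]-lx,W[...,1]-ly)<35)
        q=np.ascontiguousarray(W[m][:,:2],np.float32); r=cv2.minAreaRect(q); w,v=np.linalg.eigh(np.cov(q.T)); a=np.arctan2(v[1,1],v[0,1])
        print(n,lo,m.sum(),q.mean(0).round(1),np.round(r[0],1),np.round(r[1],1),r[2],'pca yaw',np.round((a+np.pi/2)%np.pi-np.pi/2,3),np.sqrt(w))
z=np.load('/tmp/top.npz'); W=world('top',z['d']); p=z['p'].astype(int)
rr=np.hypot(W[...,0]-lx,W[...,1]-ly)
m=(abs(W[...,2]-157)<8)&(p.max(2)<105)&(rr<42)&(rr>20)
print(W[m].round(0)[:, :2].tolist())
E
```

```text
top 172 95 [587.3  13.7] [588.3  14. ] [13.6 35.9] 59.977195739746094 pca yaw -0.566 [ 4.18729869 10.79704318]
top 182 76 [587.9  14.2] [588.4  14.4] [12.9 35.3] 59.71160888671875 pca yaw -0.55 [ 4.03149902 10.47351843]
side 172 125 [584.9   9.1] [586.6  10.6] [12.7 34.6] 55.480567932128906 pca yaw -0.548 [ 3.12646661 10.58690751]
side 182 72 [585.7   9.9] [586.8  11.1] [12.3 34.5] 58.58667755126953 pca yaw -0.571 [ 3.61603312 10.454334  ]
[[607.0, 28.0], [606.0, 25.0], [608.0, 23.0], [604.0, 31.0], [604.0, 28.0], [603.0, 25.0], [601.0, 33.0], [601.0, 30.0], [601.0, 28.0], [604.0, -4.0], [600.0, 33.0], [599.0, 30.0], [595.0, 48.0], [596.0, 46.0], [596.0, 43.0], [595.0, 35.0], [596.0, 33.0], [591.0, 48.0], [592.0, 45.0], [591.0, 42.0], [593.0, 40.0], [592.0, 34.0], [593.0, 32.0], [590.0, 35.0], [587.0, 37.0], [588.0, 35.0], [585.0, 37.0], [584.0, 34.0], [588.0, -13.0], [581.0, 34.0], [582.0, 31.0], [585.0, -11.0], [585.0, -13.0], [585.0, -16.0], [585.0, -19.0], [586.0, -21.0], [586.0, -24.0], [580.0, 34.0], [579.0, 31.0], [582.0, -11.0], [583.0, -13.0], [581.0, -16.0], [582.0, -19.0], [582.0, -21.0], [582.0, -24.0], [583.0, -26.0], [583.0, -29.0], [576.0, 30.0], [576.0, 28.0], [574.0, 28.0], [575.0, 25.0], [570.0, 24.0], [572.0, 23.0], [570.0, 22.0], [568.0, 19.0], [568.0, 16.0]]
```

```bash
python3 -c "
from h import *
go([(587.5,12.5,420,np.pi,0,-.55)],[533,122.5,492.5,np.pi,0,-1.715])"
```

```text
17.38 [533.2 123.  492.4] [ 3.142 -0.    -1.715] [ 0.523  0.201 -0.032 -0.    -1.338 -0.668] [-0.1 -0.3  0.7] 0.4 0.0
[4.04, -2.79, 2.9, 0.0, 0.0, -13.35]
```

Emit:
{"name": "arm_command", "arguments": {
  "commands": [0.6,-0.4,0.4,0,0,-1.4,1.2,-0.8,0.8,0,0,-2.8,1.8,-1.2,1.2,0,0,-4.2,2.4,-1.6,1.7,0,0,-5.6,3,-2,2.1,0,0,-7,3.5,-2.4,2.5,0,0,-8.4,4.04,-2.79,2.9,0,0,-9.8,4.04,-2.79,2.9,0,0,-11.2],
  "fingers": 0.5
}}

```text
time: 18.05
position: [588.2, 11.1, 417.1]
eef_rot: [3.138, 0.003, -0.735]
ft_force: [0.3, 0.4, -0.2]
opening: 41.7
finger_force: 0.0
```

Emit:
{"name": "arm_command", "arguments": {
  "commands": [0,0,0,0,0,-1.4,0,0,0,0,0,-2.15,0,0,0,0,0,-2.15,0,0,0,0,0,-2.15]
}}

```text
time: 18.38
position: [587.7, 13.0, 419.9]
eef_rot: [3.142, 0.0, -0.552]
ft_force: [0.7, -0.2, 0.5]
opening: 43.1
finger_force: 0.0
```

```bash
python3 -c "
from h import *
go([(587.5,12.5,347,np.pi,0,-.55)])
p,d,W=cloud('side')
cv2.imwrite('pics/e.png',cv2.resize(p[60:240,140:350,::-1],None,fx=3,fy=3))"
```

```text
18.38 [587.7  13.  419.9] [ 3.142  0.    -0.552] [ 0.297  0.311 -0.063  0.    -1.197  0.721] [ 0.7 -0.2  0.5] 43.1 0.0
[0.0, 0.02, 2.92, 0.0, 0.0, -0.03]
```

View pics/e.png

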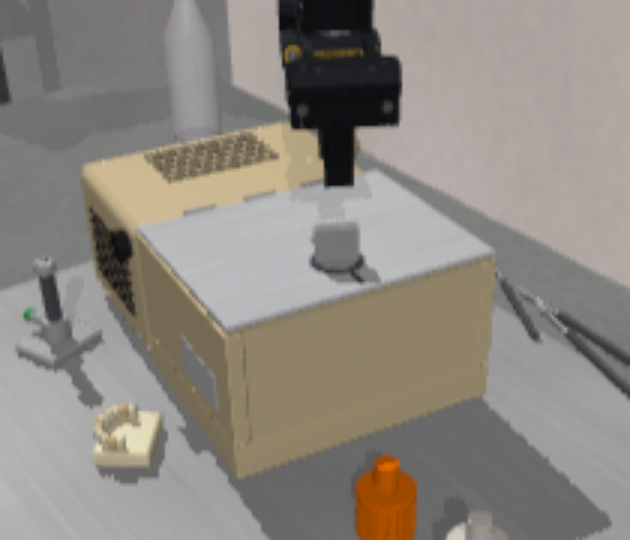

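The fingers (crop 338,170) are centred above the wing (337,240), seen face-on as wanted. Descend and close.

Emit:
{"name": "arm_command", "arguments": {
  "commands": [0,0,1.2,0,0,0,0,0,2.2,0,0,0,0,0,2.7,0,0,0,0,0,2.9,0,0,0,0,0,2.9,0,0,0,0,0,2.9,0,0,0]
}}

```text
time: 18.93
position: [588.1, 13.2, 348.3]
eef_rot: [-3.141, -0.001, -0.55]
ft_force: [-0.1, 0.7, 0.4]
opening: 43.3
finger_force: 0.0
```

Emit:
{"name": "arm_command", "arguments": {
  "commands": [0,0,0,0,0,0,0,0,0,0,0,0,0,0,0,0,0,0,0,0,0,0,0,0,0,0,0,0,0,0,0,0,0,0,0,0,0,0,0,0,0,0,0,0,0,0,0,0],
  "fingers": 0,
  "grip_force": 25
}}

```text
time: 19.6
position: [587.9, 13.3, 347.4]
eef_rot: [-3.141, -0.0, -0.55]
ft_force: [1.1, 1.9, -0.5]
opening: 11.6
finger_force: 25.0
```

```bash
python3 -c "
from h import *
state()"
```

```text
19.6 [587.9  13.3 347.4] [-3.141 -0.    -0.55 ] [ 0.298  0.369 -0.169 -0.    -1.033  0.723] [ 1.1  1.9 -0.5] 11.6 25.0
```

Emit:
{"name": "arm_command", "arguments": {
  "commands": [0,0,0,0,0,1,0,0,0,0,0,2,0,0,0,0,0,3,0,0,0,0,0,4,0,0,0,0,0,5,0,0,0,0,0,6,0,0,0,0,0,7,0,0,0,0,0,7]
}}

```text
time: 20.27
position: [587.8, 13.2, 347.4]
eef_rot: [-3.141, 0.0, -1.163]
ft_force: [2.0, 1.5, -0.7]
opening: 11.6
finger_force: 25.0
```

Emit:
{"name": "arm_command", "arguments": {
  "commands": [0,0,0,0,0,1,0,0,0,0,0,2,0,0,0,0,0,3,0,0,0,0,0,4,0,0,0,0,0,5,0,0,0,0,0,6,0,0,0,0,0,6.4,0,0,0,0,0,6.4]
}}

```text
time: 20.93
position: [587.7, 13.1, 347.4]
eef_rot: [3.141, 0.0, -1.718]
ft_force: [1.4, 2.0, 0.3]
opening: 11.9
finger_force: 25.0
```

Emit:
{"name": "arm_command", "arguments": {
  "commands": [0,0,0,0,0,0,0,0,0,0,0,0,0,0,0,0,0,0,0,0,0,0,0,0]
}}

```text
time: 21.27
position: [587.7, 13.1, 347.4]
eef_rot: [3.141, 0.0, -1.719]
ft_force: [0.4, 1.7, -1.1]
opening: 11.9
finger_force: 25.0
```

```bash
python3 -c "
from h import *
print(state()['torque'])"
```

```text
21.27 [587.7  13.1 347.4] [ 3.141  0.    -1.719] [ 0.298  0.368 -0.169 -0.    -1.033 -0.445] [ 0.4  1.7 -1.1] 11.9 25.0
[ 0.49471588 -0.13696067  0.00264946]
```

Emit:
{"name": "arm_command", "arguments": {
  "commands": [0,0,0,0,0,0,0,0,0,0,0,0,0,0,0,0,0,0,0,0,0,0,0,0,0,0,0,0,0,0,0,0,0,0,0,0],
  "fingers": 0.5
}}

```text
time: 21.77
position: [587.7, 12.9, 347.5]
eef_rot: [3.142, -0.0, -1.72]
ft_force: [0.6, -0.3, 0.3]
opening: 40.6
finger_force: 0.0
```

Emit:
{"name": "arm_command", "arguments": {
  "commands": [0,0,-0.5,0,0,0,0,0,-1.5,0,0,0,0,0,-2.5,0,0,0,0,0.8,-2.8,0,0,0,-0.1,1.8,-2.8,0,0,0,-0.1,2.8,-2.8,0,0,0,-0.1,2.8,-2.8,0,0,0]
}}

```text
time: 22.35
position: [515.3, 25.7, 418.0]
eef_rot: [3.14, 0.001, -1.719]
ft_force: [-0.8, 1.0, -0.8]
opening: 43.4
finger_force: 0.0
```

Emit:
{"name": "arm_command", "arguments": {
  "commands": [0,0,0,0,0,0,0,0,0,0,0,0,0,0,0,0,0,0,0,0,0,0,0,0,0,0,0,0,0,0,0,0,0,0,0,0,0,0,0,0,0,0,0,0,0,0,0,0],
  "fingers": 0
}}

```text
time: 23.02
position: [519.0, 25.9, 417.3]
eef_rot: [3.141, -0.0, -1.72]
ft_force: [-1.4, -0.6, -0.7]
opening: 2.4
finger_force: 0.0
```

```bash
python3 - <<'E'
from h import *
state()
lx,ly=588,12.5
p,d,W=cloud('side')
m=(W[...,2]>180)&(W[...,2]<200)&(np.hypot(W[...,0]-lx,W[...,1]-ly)<28)
q=np.ascontiguousarray(W[m][:,:2],np.float32); r=cv2.minAreaRect(q); print(m.sum(),r)
cv2.imwrite('pics/f.png',cv2.resize(p[60:240,140:350,::-1],None,fx=3,fy=3))
E
```

```text
23.02 [519.   25.9 417.3] [ 3.141 -0.    -1.72 ] [ 0.362  0.196 -0.227 -0.    -1.148 -0.511] [-1.4 -0.6 -0.7] 2.4 0.0
70 ((586.8675537109375, 12.949806213378906), (39.714210510253906, 12.841533660888672), 80.64051055908203)
```

View pics/f.png

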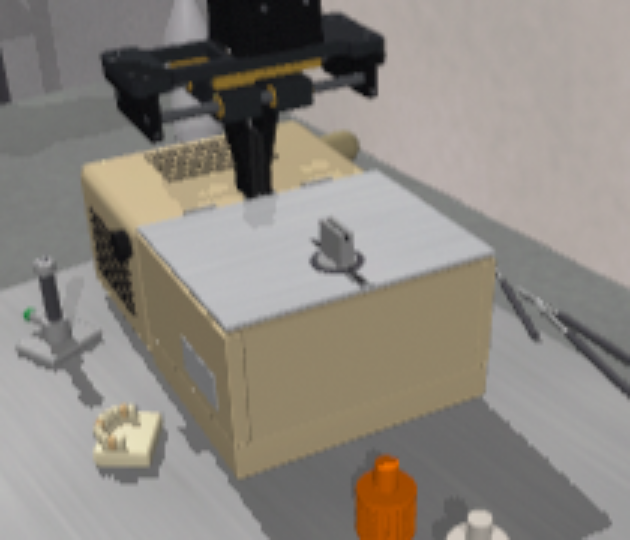

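The wing (crop 337,245) lies in line with the index marks (315,240)/(358,280). Now lower onto the panel.

Emit:
{"name": "arm_command", "arguments": {
  "commands": [0,0,1.2,0,0,0,0,0,2.2,0,0,0,0,0,2.8,0,0,0,0,0,3,0,0,0,0,0,3.05,0,0,0,0,0,3.1,0,0,0,0,0,3.15,0,0,0,0,0,3.2,0,0,0]
}}

```text
time: 23.73
position: [519.3, 26.0, 338.9]
eef_rot: [-3.139, 0.001, -1.719]
ft_force: [-0.8, 0.1, 4.0]
opening: 0.8
finger_force: 1.4
```

Emit:
{"name": "arm_command", "arguments": {
  "commands": [0,0,0.02,0,0,0,0,0,0.04,0,0,0,0,0,0.04,0,0,0,0,0,0.04,0,0,0]
}}

```text
time: 24.07
position: [519.3, 26.0, 337.7]
eef_rot: [-3.139, 0.001, -1.719]
ft_force: [-0.4, 0.1, 4.6]
opening: 0.4
finger_force: 2.7
```

Emit:
{"name": "arm_command", "arguments": {
  "commands": [0,0,0.04,0,0,0,0,0,0.08,0,0,0,0,0,0.08,0,0,0,0,0,0.08,0,0,0]
}}

```text
time: 24.4
position: [519.3, 26.0, 336.6]
eef_rot: [-3.138, 0.001, -1.719]
ft_force: [-1.8, 0.6, 10.4]
opening: 0.6
finger_force: 5.0
```

Emit:
{"name": "arm_command", "arguments": {
  "commands": [0,0,0.03,0,0,0,0,0,0.06,0,0,0,0,0,0.06,0,0,0,0,0,0.06,0,0,0]
}}

```text
time: 24.73
position: [519.2, 26.0, 336.5]
eef_rot: [-3.138, 0.0, -1.718]
ft_force: [-6.2, 1.4, 17.1]
opening: 0.3
finger_force: 8.6
```

Emit:
{"name": "arm_command", "arguments": {
  "commands": [0,0,0,0,0,0,0,0,0,0,0,0,0,0,0,0,0,0,0,0,0,0,0,0,0,0,0,0,0,0,0,0,0,0,0,0]
}}

```text
time: 25.23
position: [519.2, 26.0, 336.5]
eef_rot: [-3.138, 0.001, -1.718]
ft_force: [-4.9, 0.1, 17.6]
opening: 0.5
finger_force: 8.6
```

```bash
python3 - <<'E'
from h import *
state(); knobs()
p,d,W=cloud('side')
m=(W[...,2]>178)&(W[...,2]<195)&(np.hypot(W[...,0]-588,W[...,1]-12.5)<26)
q=np.ascontiguousarray(W[m][:,:2],np.float32); print(m.sum(),cv2.minAreaRect(q))
from station import hand_in
s=readout.observe()
if 10<s['ft_force'][2]<30: print(hand_in())
E
```

```text
25.23 [519.2  26.  336.5] [-3.138e+00  1.000e-03 -1.718e+00] [ 0.363  0.269 -0.349  0.002 -0.949 -0.511] [-4.9  0.1 17.6] 0.5 8.6
side [258. 187.] 620 [568.9 -38.   69.3] [147. 134. 106.]
side [268. 215.] 65 [ 520.6 -138.6   66.9] [170.  82.   8.]
side [299. 234.] 70 [ 533.6 -227.7   67.4] [144. 139. 133.]
64 ((586.5503540039062, 10.525550842285156), (35.87089157104492, 13.27033519744873), 80.88023376464844)
the job is handed in; nothing more can be done
None
```

The job is handed in, with no verdict returned: two cartridges placed upright in the bay, the third on the bench, the cover shut, the latch within about 0.02 rad of the index marks, and the fingers pressing the panel down to its stop at about 17 N.

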